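# Vent the drying chamber: unbolt the sprung lid and hold it at the index

### The arm

A 7-joint arm with a two-finger parallel gripper is mounted at the origin on a cart in front of the work surface, level with it; the furniture and walls round the work are solid. World frame = base frame: x ahead of the robot, y to its left, z up, the work surface at z = 0. Lengths are in m, angles in rad, forces in N, time in s.
With the tool pointing down it reaches from about 0.4 to 0.875 m from the base axis. Payload 6.5 kg.
Tool frame: the origin (TCP) lies midway between the tips of the shut fingers; the grasp point (between the pads) lies 19 mm behind it (bot.tcp_to_grasp is the distance from the TCP to the grasp point, in m); z points along the fingers, y is the line along which they close (so a half turn about z gives the same grasp; the last joint's range is limited). The gripper opens to 85 mm and grips with 20 to 120 N. Pads are 22 mm wide; open, the fingers measure 114 mm over their backs; the gripper's body (76 mm by 85 mm) begins 54 mm behind the grasp point. The pads swing forward as they close: fully open they stand 13 mm farther back than shut.
Start: joints at [1.099, 0.536, -0.004, 1.538, 0.003, 1.067, -0.071], TCP at [0.257, -0.597, 0.231] pointing down, gripper open.
Joint ranges: [-2.7, 2.7], [-0.37, 2.16], [-1.27, 1.26], [0.24, 2.4], [-1.31, 4.45], [0.19, 1.91], [-2.76, 2.76]. Speed limits (rad/s): [2.39, 2.39, 3.14, 3.14, 3.14, 3.14, 3.14].

### API

Orientations are given as a 3x3 rotation matrix whose columns are the frame's x, y, z axes.
In Python, from workcell import bot, cams, job gives the robot as it stands.
- The arm moves only by the tool arm_command, never from a script. Its argument "deltas" is one flat list of numbers, 4 for each row, row after row: the shift along the world's x, y, z in mm, then the turn about the world's z in degrees. A call has 1 to 10 rows; each row shifts and turns the commanded pose from where the row before left it; what a row does not reach is not made up. A row lasts 1/8 s, in which the tool goes at most 62.5 mm and 10.7 degrees, less where a joint would pass 70% of its speed; a pose out of reach is approached as far as the arm can. A call is refused whole if a number of a shift passes 62.5 or a number of a turn 10.7, either way. A call with a gripper value outside its range is refused whole. "hand" is the finger opening in mm, from 0 to 85.4, set as the call begins (left out, the last holds). The fingers move at their own pace and stop on an object; the grip force is fixed at half the most. Time passes only in rows, so rows that do not move let the fingers close. It gives the time, the measured TCP pose, the force, the opening and the grip force at its end, in the units of the state.
- bot.observe(): the state, without advancing time (a new reading comes with each control period).
- cams.camera(name): name is "scene" or "side" or "wrist"; returns (picture, depth): 400x640x3 uint8, red, green, blue; 400x640 float32, m along the optical axis (not along the pixel's ray), 0 where there is no reading.
- cams.camera_params(name): a dict with "vertical_fov" (degrees; the focal length in pixels is half the picture's height over the tangent of half this angle, whatever the lens; pixels are square), "cx", "cy" (the principal point, pixels), "rvec" (rotation vector, rad) and "tvec" (3), from world to camera coordinates, as OpenCV has them. Camera axes: x right, y down, z forward; pixel columns grow to the right and rows downward; lengths in m; the calibration is good to about 2 mm. A picture is of the moment at which its call begins: read the wrist's pose just before it. camera_params takes no time and is no camera call; for the wrist camera it gives the pose at the moment of the call.
- job.sign_off(): hands the job in; it is judged then, once.
The state is a dict: "time_s": time; "qpos": joint angles; "dq": joint speeds; "effort": joint torques, N m; "position": TCP position; "tool_rot": TCP orientation; "wrist_force": force on the tool from outside, world axes, zero at the start; "torque": the same for the moment, N m; "grip_width": finger opening in m; "gripper_force": force on a finger pad.
Only numpy, scipy, OpenCV 4.12 (cv2) and the standard library are available. Lean on these libraries where they do the work, as an engineer would, in place of code of your own. Each camera call takes 0.05 s, during which the arm holds its last target. There are 200 camera calls.

### The job

Air the drying chamber: slide the yellow-knobbed bolt fully back, away from the lid, until it reaches its stop. Then lift the sprung lid by its black handle until its blue edge lines up with the red index arm, and keep it still there; the program finishes while still holding the lid at that angle. Leave the red arm as it is set and do not disturb the bottles and jar standing around.

Things in the scene. Friction and masses are not known exactly. Their poses are not given: they have to be found in the camera images.
- chamber: White drying chamber fixed on the worktop, 200 mm deep (x), 290 mm wide (y). Origin on the worktop under it; x points from its front to its hinge side, y to its left, z up. Left: a well (rim 70 mm high) under the lid, y = -75 to 115 mm. Right: a solid block, top 84 mm high, y = -75 to -185 mm, carrying the bolt
- bolt_knob (a point): Axis of the bolt's upright yellow knob, 130 mm above the worktop: a round post 14 mm thick, z = 96 to 146 mm, on a dark flat steel bar 24 x 130 x 12 mm. The bar slides easily along the chamber's y through two steel staples (2 mm play) that keep it from lifting out. Shut: the knob is near y = -108 mm in the chamber's frame and the bar's end lies over the lid's right edge, blocking it
- bolt_stop (a point): Where the knob's axis is when the bolt is fully back and the knob meets the outer staple: (-30, -153, 130) mm in the chamber's frame, about 45 mm to the right of where it starts. The two staples are steel arches over the bar, tops 105 mm above the worktop, 14 mm wide along y, at y = -91 and -167 mm; fingers must stay above them
- lid_handle (a point): Middle of the lid's handle, a black round bar 12 mm thick and 112 mm long along the chamber's y, on two steel posts 100 mm apart; its centre is 48 mm above the lid's top. Lid shut: at (-70, 20, 130) mm in the chamber's frame. The bar may turn between finger pads. Axes turn with the lid: x from handle to hinge along the lid, y to the left
- lid_hinge (a point): On the hinge axis, mid-width of the lid, at (88, 20, 77) mm in the chamber's frame; the axis runs along the chamber's y. With the lid shut the handle's centre is 158 mm in front of the axis and 53 mm above it. Lid 184 x 180 x 10 mm: white frame, clear window, blue strip along the front half of its left edge, on top and side
- lid (a joint): Lid angle, rad: 0 shut, grows as the front is lifted (to 1.2). A spring and the lid's weight pull it shut with 0.7 to 1.4 N m (about 5 to 10 N at the handle) at all angles; let go, it falls shut. Blocked below 0.1 while the bolt lies over it
- index (a joint): Angle of the red index arm, rad, about the same axis and counted the same way as the lid: the lid is lined up when both joints read the same. Set between 0.35 and 0.70; friction holds it, do not move it
- index_tip (a point): Front end of the red index arm: a thin red bar 185 mm long, 8 mm high, 4 mm thick, 12 mm to the left of the lid's left edge, turning about the hinge axis, raised to the set angle above the lid. Axes turn with the arm, x from the tip to the hinge
- weigh_bottle_2: Small clear glass weighing bottle with knob lid, 37 mm wide, 52 mm high, standing left of the chamber; origin at its underside. Leave alone
- amber_drop_bottle: Amber dropper bottle with white cap, 40 mm wide, 81 mm high, right of the chamber, near the front; origin at its underside. Leave alone
- red_lid_jar: White jar with red lid, 45 mm wide, 62 mm high, right of the chamber, farther back; origin at its underside. Leave alone
Not all that is in view belongs to the job. Of the things like the part that bears bolt_knob, leave any that is white; of the rest the smaller one is meant.

How it is judged:
On the way:
1. the bolt is slid back to its outer stop while the lid is still shut (y of bolt_knob in the frame of chamber below -0.144 m and value of joint lid below 0.1 rad), for 0.2 s.
At the end, for the whole second after the job is handed in: The lid stands still within 0.07 rad (4 degrees) of the red index arm, held up by the robot's fingers (more than 1.5 N), and the bolt is still back (knob within 15 mm of its outer stop) (angle between the x axis of lid_handle and the x axis of index_tip, either way round below 0.07 rad and velocity of joint lid between -0.08 and 0.08 rad/s and contact force between the fingers and lid above 1.5 N and y of bolt_knob in the frame of chamber below -0.138 m); the arm keeps its last pose, push and grip.
It fails at once if the red index arm is shifted by more than 6 mm at its tip (distance of index_tip from where it was at the start of the episode above 0.006 m).
It fails at once if the weighing bottle is moved more than 20 mm (distance of weigh_bottle_2 from where it was at the start of the episode above 0.02 m).
It fails at once if the amber bottle is moved more than 20 mm (distance of amber_drop_bottle from where it was at the start of the episode above 0.02 m).
It fails at once if the red-lidded jar is moved more than 20 mm (distance of red_lid_jar from where it was at the start of the episode above 0.02 m).
It also fails if it takes over 42 s, if anything falls off the work surface, if the arm or the gripper's body presses on something with over 40 N, if the wrist force passes 120 N, or if a joint passes its speed limit or range.

## Working session

There is one attempt and no reset: what is moved stays moved. The work goes in short steps, Python scripts to look and compute and a tool call to move; the robot and the scene stay as the last step left them, time stands still between calls to the robot, and variables do not carry over. Pictures are saved under pics/ and viewed, at most 10 in all, crops included, and the job is handed in when it is done.

Besides the shell and the picture viewer there is one more tool, called after ">>>" as name(argument=value, ...) on one line, values as JSON. arm_command: Moves the arm, as the interface text tells. Its arguments: {"type":"object","properties":{"deltas":{"type":"array"},"hand":{"type":"number"}},"required":["deltas"]}

```bash
mkdir -p pics; cat > h.py <<'E'
import numpy as np, cv2
from workcell import bot,cams,job
def K(p,h=400):
    f=h/2/np.tan(np.radians(p["vertical_fov"])/2); return f
def grab(n):
    p=cams.camera_params(n); im,d=cams.camera(n); return p,im,d
def pts(p,d):
    f=K(p); v,u=np.mgrid[:400,:640]
    c=np.stack([(u-p["cx"])/f*d,(v-p["cy"])/f*d,d],-1)
    R=cv2.Rodrigues(np.array(p["rvec"],float))[0]
    return (c-np.array(p["tvec"]).ravel())@R
def ray(p,u,v,z):
    f=K(p); R=cv2.Rodrigues(np.array(p["rvec"],float))[0]; t=np.array(p["tvec"]).ravel()
    o=-R.T@t; d=R.T@np.array([(u-p["cx"])/f,(v-p["cy"])/f,1]); return o+d*(z-o[2])/d[2]
E
python3 - <<'E'
from h import *
print(bot.observe())
for n in("scene","side"):
    p,im,d=grab(n); print(n,p); np.savez(f"{n}.npz",im=im,d=d,**{k:np.array(v) for k,v in p.items()})
    cv2.imwrite(f"pics/{n}0.png",im[:,:,::-1])
E
```

```text
{'time_s': 0.0, 'qpos': array([ 1.09880745,  0.53718364, -0.00444045,  1.53885558,  0.00260734,
        1.06729558, -0.07117987]), 'dq': array([ 2.75698433e-07, -2.08748663e-05,  1.44246856e-04, -7.06923681e-04,
        3.48065342e-05, -9.25556561e-04, -4.49153592e-04]), 'effort': array([-1.14479826e-04, -5.83427668e+01,  1.04830630e+00, -2.59102964e+01,
        1.23176878e-02,  9.58518824e-03,  4.73518014e-06]), 'position': array([ 0.25631956, -0.59664821,  0.23040859]), 'tool_rot': array([[ 9.18752875e-01,  3.94832251e-01, -8.05583634e-04],
       [ 3.94833051e-01, -9.18751596e-01,  1.53823295e-03],
       [-1.32787274e-04, -1.73132698e-03, -9.99998492e-01]]), 'wrist_force': array([0.2492805 , 0.29836405, 0.90199689]), 'torque': array([-0.04545358, -0.01252729,  0.01061099]), 'gripper_force': 0.0, 'grip_width': 0.0851612439876137}
scene {'vertical_fov': 56.97805442771977, 'cx': 321.9527172212898, 'cy': 200.22812924461383, 'rvec': array([ 0.78783117, -2.22603407,  1.46829726]), 'tvec': array([0.42060444, 0.24371611, 0.67531645])}
side {'vertical_fov': 44.728996324011064, 'cx': 316.1330155704849, 'cy': 199.28751999195794, 'rvec': array([ 0.36021207, -2.64917794,  1.3438417 ]), 'tvec': array([0.51805288, 0.16085463, 1.40259952])}
```

View pics/scene0.png

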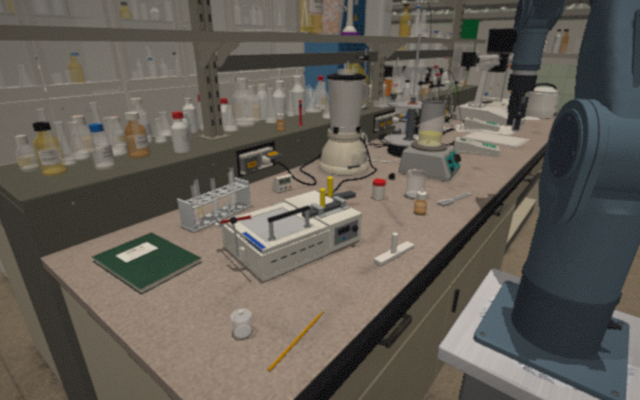

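View pics/side0.png

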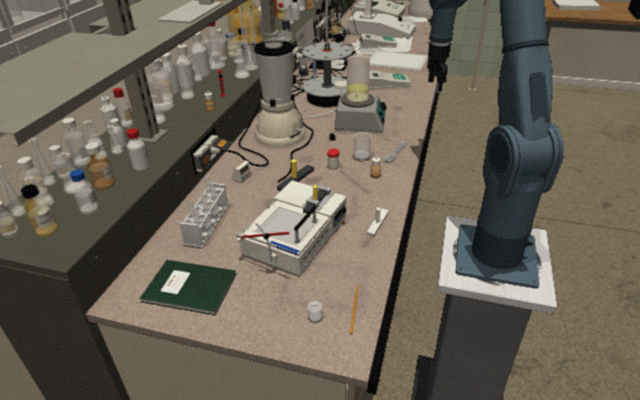

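The scene shows the white chamber at about (290,235), with the handle at (290,213), the blue strip at (255,242) and the red arm at (236,219). There are three candidates for the part with the knob:
- a dark bar with a yellow knob on the chamber: scene (323,197), side (316,190)
- a dark bar with a yellow knob on the bench behind it: scene (330,186), side (294,168)
- a white bar with a white knob: scene (395,245), which is ruled out

I'll confirm with an enlarged crop and measurements.

```bash
python3 - <<'E'
from h import *
for n,(x0,y0,x1,y1) in (("scene",(205,160,375,285)),("side",(225,150,365,280))):
    z=np.load(n+".npz"); p={k:z[k] for k in("vertical_fov","cx","cy","rvec","tvec")}; im,d=z["im"],z["d"]
    P=pts(p,d); hsv=cv2.cvtColor(im,cv2.COLOR_RGB2HSV)
    win=np.zeros(d.shape,bool); win[y0:y1,x0:x1]=1
    for c,lo,hi in(("yel",(20,130,80),(35,255,255)),("red",(0,150,60),(6,255,255)),("red2",(172,150,60),(180,255,255)),("blue",(100,150,60),(130,255,255))):
        m=(cv2.inRange(hsv,lo,hi)>0)&win
        k,l,s,ce=cv2.connectedComponentsWithStats(m.astype(np.uint8))
        for i in range(1,k):
            if s[i,4]<8: continue
            q=P[(l==i)&(d>0)]
            print(n,c,s[i],ce[i].round(1),"med",np.median(q,0).round(3),"min",q.min(0).round(3),"max",q.max(0).round(3))
    for u,v in ([(395,245)] if n=="scene" else [(378,220)]): print("white",P[v,u])
    c=im[y0:y1,x0:x1]; cv2.imwrite(f"pics/{n}crop.png",cv2.resize(c[:,:,::-1],None,fx=4.4,fy=4.4,interpolation=cv2.INTER_CUBIC)[:600,:800])
    # height-sliced top surfaces
    for z0 in (0.084,):
        m=win&(abs(P[...,2]-z0)<0.004)&(im.min(-1)>110)
        if m.sum()>20:
            q=P[m][:,:2].astype(np.float32); print("block top",m.sum(),cv2.minAreaRect(q))
E
```

```text
scene yel [248 161   8   7  33] [251.6 163.9] med [ 0.99  -0.158  0.084] min [ 0.985 -0.174  0.075] max [ 0.993 -0.14   0.092]
scene yel [327 177   6  20 101] [329.9 186.4] med [ 0.682 -0.219  0.053] min [ 0.677 -0.417 -0.002] max [ 0.823 -0.211  0.084]
scene yel [320 188   6  19  75] [322.4 196.5] med [ 0.54  -0.001  0.125] min [ 0.536 -0.302 -0.001] max [0.782 0.004 0.146]
scene red [243 216   7   3  10] [246.  217.2] med [0.559 0.232 0.15 ] min [0.544 0.228 0.143] max [0.573 0.235 0.157]
scene red [221 220   9   3  13] [224.7 221.1] med [0.67  0.208 0.095] min [0.619 0.204 0.086] max [0.689 0.231 0.124]
scene blue [245 233  19  15  45] [254.  240.3] med [0.564 0.208 0.082] min [0.528 0.195 0.081] max [0.608 0.22  0.084]
white [ 0.35157772 -0.05100149  0.03268593]
block top 1874 ((0.7563769221305847, 0.015315607190132141), (0.32317695021629333, 0.5716444849967957), 72.34656524658203)
side yel [291 159   6  19  94] [293.4 168.2] med [ 0.685 -0.221  0.047] min [ 0.675 -0.369 -0.003] max [ 0.739 -0.211  0.086]
side yel [313 185   5  15  50] [315.2 192.1] med [ 0.54  -0.003  0.125] min [ 0.534 -0.014  0.102] max [0.547 0.003 0.146]
side red [328 150  11   7  66] [332.8 152.8] med [ 0.575 -0.349  0.06 ] min [ 0.557 -0.375  0.049] max [ 0.597 -0.329  0.066]
side red [270 232  19   3  29] [278.9 233.1] med [0.575 0.225 0.142] min [0.544 0.216 0.128] max [0.602 0.233 0.157]
side red [242 234  21   4  23] [252.  235.6] med [0.662 0.205 0.1  ] min [0.628 0.195 0.083] max [0.697 0.212 0.116]
side blue [272 242  26  10  35] [285.2 246.7] med [0.565 0.206 0.082] min [0.53  0.195 0.078] max [0.609 0.219 0.085]
white [ 0.35317451 -0.05157553  0.0192975 ]
block top 1820 ((0.5869712233543396, 0.06290356814861298), (0.3104182779788971, 0.20046748220920563), 77.91669464111328)
```

View pics/scenecrop.png

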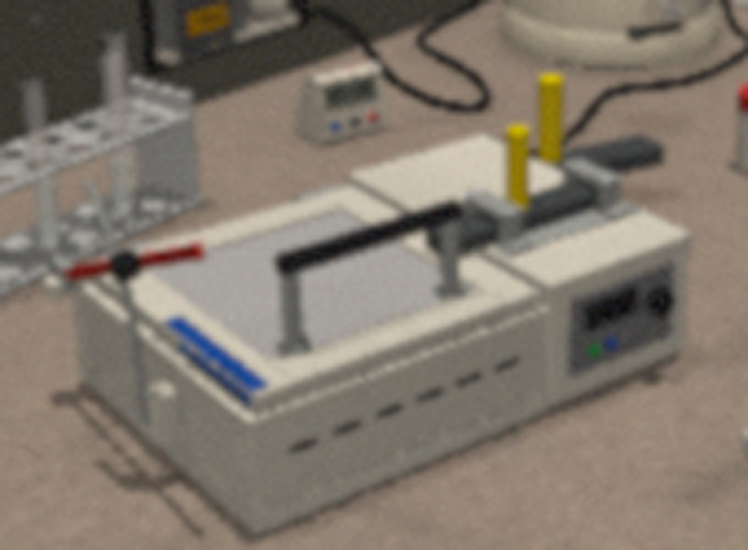

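View pics/sidecrop.png

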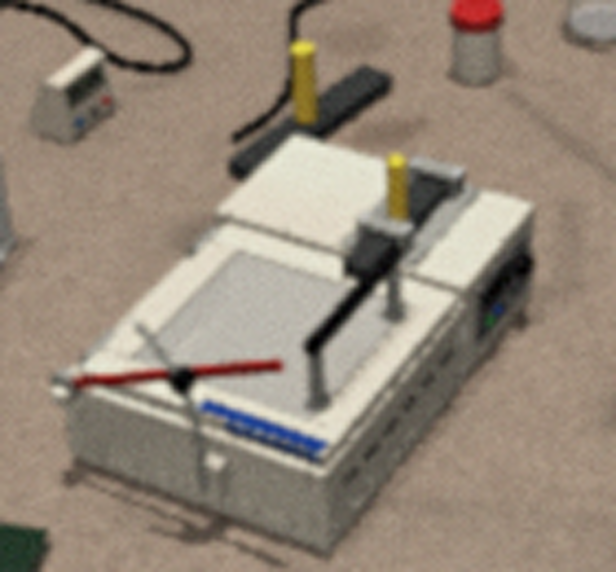

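Both crops agree. The knob at scene (323,197) / side (316,190) sits on a dark bar that runs through the chamber's staples. It is smaller than the loose dark bar behind the chamber, whose knob is at side (294,168) on the bench at z≈0. So the chamber one is meant. Next I'll get the chamber pose and the index angle.

```bash
python3 - <<'E'
from h import *
A={}
for n in("scene","side"):
    z=np.load(n+".npz"); p={k:z[k] for k in("vertical_fov","cx","cy","rvec","tvec")}; im,d=z["im"],z["d"]
    P=pts(p,d); hsv=cv2.cvtColor(im,cv2.COLOR_RGB2HSV)
    reg=(P[...,0]>.4)&(P[...,0]<.75)&(P[...,1]>-.15)&(P[...,1]<.3)&(d>0)
    H=P[reg&(im.max(-1)<55)&(abs(P[...,2]-.13)<.012)&(P[...,1]>0)&(P[...,1]<.2)]
    B=P[reg&(cv2.inRange(hsv,(100,120,50),(130,255,255))>0)&(abs(P[...,2]-.083)<.006)]
    R=P[reg&((cv2.inRange(hsv,(0,130,50),(8,255,255))|cv2.inRange(hsv,(172,130,50),(180,255,255)))>0)&(P[...,2]>.06)&(P[...,1]>.15)]
    Y=P[reg&(cv2.inRange(hsv,(20,130,80),(35,255,255))>0)&(P[...,2]>.1)]
    T=P[reg&(abs(P[...,2]-.084)<.003)&(im.min(-1)>100)]
    for k,q in zip("HBRYT",(H,B,R,Y,T)):
        c=q.mean(0); _,s,v=np.linalg.svd(q-c,full_matrices=False); t=(q-c)@v[0]
        print(n,k,len(q),"mean",c.round(4),"dir",v[0].round(3),"len",t.min().round(3),t.max().round(3),"yawdir",np.degrees(np.arctan2(v[0][1],v[0][0])).round(2), "z",np.percentile(q[:,2],[5,95]).round(3))
    A[n]=(H,B,R,Y,T)
    np.savez(n+"P.npz",H=H,B=B,R=R,Y=Y)
E
```

```text
scene H 132 mean [0.5284 0.1336 0.1321] dir [0.215 0.977 0.007] len -0.057 0.053 yawdir 77.59 z [0.129 0.135]
scene B 59 mean [0.5657 0.2087 0.0823] dir [-0.974  0.229  0.007] len -0.046 0.039 yawdir 166.79 z [0.081 0.083]
scene R 45 mean [0.6137 0.2198 0.1235] dir [ 0.885 -0.19  -0.424] len -0.079 0.086 yawdir -12.13 z [0.089 0.156]
scene Y 68 mean [ 0.5399 -0.0012  0.1266] dir [ 0.052 -0.013  0.999] len -0.024 0.02 yawdir -14.14 z [0.105 0.145]
scene T 1537 mean [0.5699 0.0417 0.0828] dir [-0.131 -0.991  0.008] len -0.176 0.133 yawdir -97.53 z [0.081 0.085]
side H 90 mean [0.5299 0.1302 0.1336] dir [ 0.205  0.979 -0.003] len -0.059 0.054 yawdir 78.14 z [0.13  0.137]
side B 62 mean [0.5659 0.2067 0.0817] dir [-0.969  0.246  0.017] len -0.046 0.037 yawdir 165.74 z [0.079 0.085]
side R 73 mean [0.6163 0.2145 0.1227] dir [ 0.884 -0.19  -0.427] len -0.082 0.092 yawdir -12.15 z [0.085 0.154]
side Y 49 mean [ 0.5405 -0.0036  0.1256] dir [-0.088  0.087 -0.992] len -0.021 0.024 yawdir 135.38 z [0.105 0.145]
side T 1432 mean [0.5824 0.0292 0.0831] dir [-0.19  -0.982  0.005] len -0.189 0.123 yawdir -100.98 z [0.081 0.086]
```

Chamber yaw is about -12.2° (x axis (0.977,-0.211), y axis (0.211,0.977)). The handle is at about (0.529,0.130,0.13), the knob at (0.541,-0.003) and the index at about 0.44 rad. One gripper orientation suits both grasps: close along chamber x, which means turning +54.5°.

>>> arm_command(deltas=[15,30,0,3,26,55,0,5.5,26,55,0,5.5,26,55,0,5.5,26,55,0,5.5,26,55,0,5.5,26,55,0,5.5,26,55,0,5.5,26,55,0,5.5,24,50,0,5.5])

```text
time_s: 1.35
position: [0.504, -0.0751, 0.2312]
tool_rot: [[0.243, 0.97, -0.0], [0.97, -0.243, 0.0], [-0.0, -0.0, -1.0]]
wrist_force: [1.1, -0.1, -0.5]
grip_width: 0.0856
gripper_force: 0.0
```

>>> arm_command(deltas=[20,45,0,2,17,28,0,0,0,0,0,0,0,0,0,0])

```text
time_s: 1.85
position: [0.54, -0.0051, 0.2309]
tool_rot: [[0.213, 0.977, -0.001], [0.977, -0.213, -0.001], [-0.001, -0.001, -1.0]]
wrist_force: [-0.1, -0.8, 0.2]
grip_width: 0.0853
gripper_force: 0.0
```

```bash
python3 - <<'E'
from h import *
s=bot.observe(); print(s["time_s"],s["position"],s["tool_rot"],s["wrist_force"])
p,im,d=grab("wrist"); P=pts(p,d); np.savez("w1.npz",P=P,im=im)
hsv=cv2.cvtColor(im,cv2.COLOR_RGB2HSV)
m=cv2.inRange(hsv,(20,130,80),(35,255,255)); k,l,st,ce=cv2.connectedComponentsWithStats(m)
for i in range(1,k):
    if st[i,4]>30:
        q=P[(l==i)&(d>0)]; print(st[i],ce[i],q.min(0),q.max(0)); t=q[q[:,2]>q[:,2].max()-.006]; print("top",t.mean(0),t.min(0),t.max(0))
cv2.imwrite("pics/w1.png",im[:,:,::-1])
E
```

```text
1.85 [ 0.54003107 -0.00510618  0.23086798] [[ 2.12787640e-01  9.77097757e-01 -1.18020271e-03]
 [ 9.77098038e-01 -2.12788526e-01 -6.83366186e-04]
 [-9.18849164e-04 -1.00776188e-03 -9.99999070e-01]] [-0.10608858 -0.79213067  0.24362972]
[314 185  18  29 398] [322.51507538 199.60050251] [ 0.53483387 -0.02729336  0.09476617] [0.54807174 0.00302388 0.14855141]
top [ 0.54153432 -0.00338334  0.14630609] [ 0.53483387 -0.01055198  0.14270667] [0.54807174 0.00281894 0.14855141]
```

View pics/w1.png

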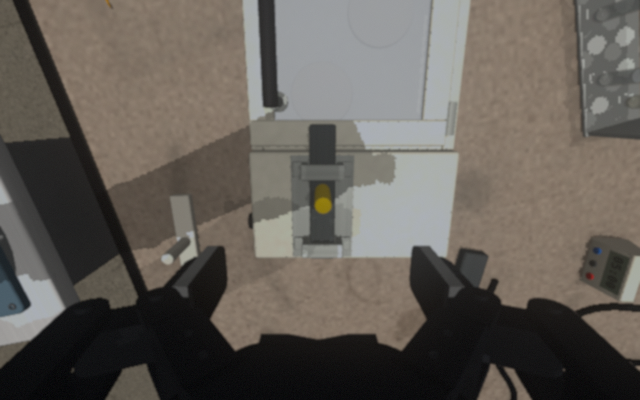

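The wrist view shows the knob at (322,204) between the staples at rows 170 and 245, and the handle at (268,50). The pose agrees. Now I'll descend on the knob.

>>> arm_command(deltas=[1.5,1.5,-40,0,0,0,-40,0,0,0,-27,0,0,0,-10,0,0,0,0,0])

```text
time_s: 2.52
position: [0.5419, -0.0034, 0.1144]
tool_rot: [[0.213, 0.977, -0.001], [0.977, -0.213, -0.0], [-0.0, -0.0, -1.0]]
wrist_force: [0.2, 0.5, 0.2]
grip_width: 0.0853
gripper_force: 0.0
```

>>> arm_command(deltas=[0,0,0,0,0,0,0,0,0,0,0,0,0,0,0,0,0,0,0,0,0,0,0,0], hand=0)

```text
time_s: 3.28
position: [0.5426, -0.0027, 0.1146]
tool_rot: [[0.212, 0.977, 0.001], [0.977, -0.212, -0.0], [0.0, 0.001, -1.0]]
wrist_force: [0.0, -0.7, 3.7]
grip_width: 0.0123
gripper_force: 58.5
```

>>> arm_command(deltas=[-1.7,-7.8,0,0,-1.7,-7.8,0,0,-1.7,-7.8,0,0,-1.7,-7.8,0,0,-1.3,-5.9,0,0,-0.6,-2.9,0,0,-0.4,-2,0,0,0,0,0,0,0,0,0,0])

```text
time_s: 4.4
position: [0.5333, -0.0455, 0.1146]
tool_rot: [[0.213, 0.977, 0.001], [0.977, -0.213, -0.0], [-0.0, 0.001, -1.0]]
wrist_force: [1.1, 0.0, 5.9]
grip_width: 0.0123
gripper_force: 58.8
```

>>> arm_command(deltas=[-0.3,-1.5,0,0,-0.3,-1.5,0,0,0,0,0,0])

```text
time_s: 4.78
position: [0.5332, -0.0458, 0.1147]
tool_rot: [[0.211, 0.977, 0.002], [0.977, -0.211, 0.003], [0.003, 0.001, -1.0]]
wrist_force: [2.0, 6.8, 4.1]
grip_width: 0.0122
gripper_force: 58.8
```

The stop is reached: contact force is rising and total travel is 44 mm. I'll ease off, release, rise and move over the handle.

>>> arm_command(deltas=[0,1.5,0,0,0,0,0,0,0,0,0,0,0,0,0,0,0,0,0,0], hand=85)

```text
time_s: 5.4
position: [0.5323, -0.0464, 0.1143]
tool_rot: [[0.212, 0.977, -0.0], [0.977, -0.212, -0.0], [-0.0, -0.0, -1.0]]
wrist_force: [-0.7, 0.0, -0.1]
grip_width: 0.0848
gripper_force: 0.0
```

>>> arm_command(deltas=[0,0,35,0,0,0,45,0,0,30,30,0,0,50,0,0,0,50,0,0,-2,40,0,0,-1,7,0,0,0,0,0,0,0,0,0,0])

```text
time_s: 6.52
position: [0.5296, 0.1289, 0.2241]
tool_rot: [[0.214, 0.977, -0.0], [0.977, -0.214, -0.001], [-0.001, 0.0, -1.0]]
wrist_force: [0.3, -0.3, -0.5]
grip_width: 0.0848
gripper_force: 0.0
```

```bash
python3 - <<'E'
from h import *
s=bot.observe(); print(s["time_s"],s["position"],s["wrist_force"])
p,im,d=grab("wrist"); P=pts(p,d)
H=P[(im.max(-1)<60)&(d>0)&(abs(P[...,2]-.13)<.012)&(abs(P[...,0]-.53)<.03)&(abs(P[...,1]-.13)<.08)]
print(len(H),H.mean(0),cv2.minAreaRect(H[:,:2].astype(np.float32)))
hsv=cv2.cvtColor(im,cv2.COLOR_RGB2HSV)
Y=P[(cv2.inRange(hsv,(20,130,80),(35,255,255))>0)&(P[...,2]>.14)&(P[...,0]<.6)]; print("knob",len(Y),Y.mean(0) if len(Y) else 0)
cv2.imwrite("pics/w2.png",im[:,:,::-1])
E
```

```text
6.525 [0.5296426  0.12889713 0.22410446] [ 0.31301581 -0.30075576 -0.46671491]
1689 [0.53062575 0.13529339 0.13541222] ((0.5299135446548462, 0.13114653527736664), (0.10983995348215103, 0.010540629737079144), 78.03327178955078)
knob 2 [0.54218635 0.19645336 0.36733091]
```

View pics/w2.png

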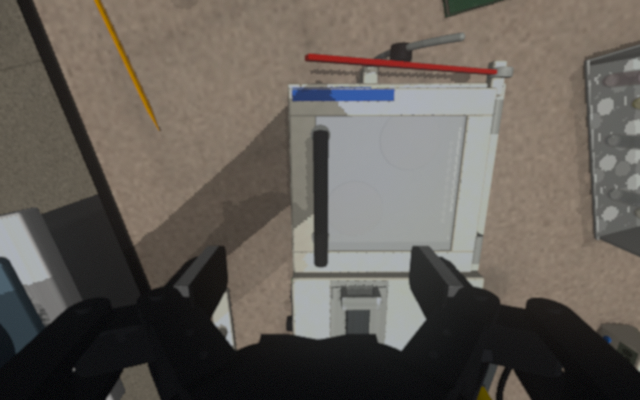

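The wrist view shows the handle clear at (320,197), the bolt bar's end withdrawn behind the inner staple (360,315), and the red arm at (400,65). Now I'll grasp the handle.

>>> arm_command(deltas=[0.5,2,-40,0,0,0,-40,0,0,0,-24,0,0,0,-9,0,0,0,0,0])

```text
time_s: 7.2
position: [0.53, 0.1322, 0.1113]
tool_rot: [[0.213, 0.977, -0.0], [0.977, -0.213, -0.0], [-0.0, -0.0, -1.0]]
wrist_force: [0.7, -0.7, 0.4]
grip_width: 0.0849
gripper_force: 0.0
```

>>> arm_command(deltas=[0,0,0,0,0,0,0,0,0,0,0,0,0,0,0,0,0,0,0,0,0,0,0,0], hand=0)

```text
time_s: 7.95
position: [0.5324, 0.1324, 0.1119]
tool_rot: [[0.213, 0.977, 0.005], [0.977, -0.213, 0.0], [0.001, 0.004, -1.0]]
wrist_force: [6.2, -0.5, -1.8]
grip_width: 0.01
gripper_force: 58.4
```

```bash
python3 - <<'E'
from h import *
p,im,d=grab("side"); P=pts(p,d); hsv=cv2.cvtColor(im,cv2.COLOR_RGB2HSV)
Y=P[(cv2.inRange(hsv,(20,130,80),(35,255,255))>0)&(P[...,2]>.11)&(P[...,0]<.6)&(P[...,0]>.5)&(P[...,1]<.1)]; print("knob",len(Y),Y.mean(0) if len(Y) else 0)
r,f0=.1667,np.arctan2(53,158)
prev=np.zeros(3)
for t in np.arange(.055,.441,.055):
    w=np.array([.1580-r*np.cos(f0+t),r*np.sin(f0+t)-.053]); q=np.array([w[0]*.977,-w[0]*.211,w[1]])*1000
    print(t.round(3),(q-prev).round(1),q.round(1)); prev=q
E
```

```text
knob 40 [ 0.53178778 -0.04645743  0.13166022]
0.055 [ 3.  -0.7  8.6] [ 3.  -0.7  8.6]
0.11 [ 3.5 -0.8  8.4] [ 6.6 -1.4 17. ]
0.165 [ 4.  -0.9  8.2] [10.6 -2.3 25.3]
0.22 [ 4.4 -1.   8. ] [15.  -3.2 33.2]
0.275 [ 4.8 -1.   7.7] [19.8 -4.3 40.9]
0.33 [ 5.2 -1.1  7.4] [25.1 -5.4 48.4]
0.385 [ 5.6 -1.2  7.1] [30.7 -6.6 55.5]
0.44 [ 6.  -1.3  6.8] [36.7 -7.9 62.3]
```

>>> arm_command(deltas=[4,-0.7,8.6,0,4,-0.8,8.4,0,4,-0.9,8.2,0,4.4,-1,8,0,4.8,-1,7.7,0,5.2,-1.1,7.4,0,5.6,-1.2,7.1,0,0,0,0,0,0,0,0,0])

```text
time_s: 9.12
position: [0.5607, 0.1262, 0.1665]
tool_rot: [[0.212, 0.977, -0.002], [0.977, -0.212, -0.001], [-0.001, -0.002, -1.0]]
wrist_force: [-5.4, 0.6, -4.5]
grip_width: 0.01
gripper_force: 58.8
```

```bash
cat > m.py <<'E'
from h import *
import sys
s=bot.observe(); print(s["time_s"],s["position"],s["wrist_force"],s["gripper_force"])
ax=np.array([.977,-.212])
for n in("scene","side"):
    p,im,d=grab(n); P=pts(p,d); hsv=cv2.cvtColor(im,cv2.COLOR_RGB2HSV)
    reg=(P[...,0]>.4)&(P[...,0]<.75)&(P[...,1]>.15)&(P[...,1]<.3)&(d>0)&(P[...,2]>.06)
    for k,m in(("blue",cv2.inRange(hsv,(100,120,50),(130,255,255))),("red",cv2.inRange(hsv,(0,130,50),(8,255,255))|cv2.inRange(hsv,(172,130,50),(180,255,255)))):
        q=P[reg&(m>0)]
        if len(q)<10: print(n,k,len(q)); continue
        x=q[:,:2]@ax; f=np.polyfit(x,q[:,2],1); print(n,k,len(q),"angle",-np.arctan(f[0]).round(4),"z@",np.polyval(f,x.mean()).round(4),"x",x.min().round(3),x.max().round(3),"mean y",q[:,1].mean().round(3))
    cv2.imwrite(f"pics/{n}_{sys.argv[1]}.png",cv2.resize(im[150:300,200:400,::-1],None,fx=4,fy=4,interpolation=cv2.INTER_CUBIC))
E
python3 m.py a
```

```text
9.125 [0.56069112 0.12618326 0.16650794] [-5.36624801  0.62920851 -4.51191271] 58.82512629032135
scene blue 10 angle 0.331 z@ 0.1313 x 0.481 0.535 mean y 0.216
scene red 52 angle 0.4353 z@ 0.128 x 0.481 0.632 mean y 0.222
side blue 7
side red 91 angle 0.4352 z@ 0.123 x 0.485 0.641 mean y 0.215
```

>>> arm_command(deltas=[2.5,-0.6,3.6,0,3,-0.6,3.4,0,0,0,0,0,0,0,0,0])

```text
time_s: 9.72
position: [0.5665, 0.1249, 0.1735]
tool_rot: [[0.212, 0.977, -0.002], [0.977, -0.212, -0.0], [-0.001, -0.002, -1.0]]
wrist_force: [-5.7, 1.5, -6.3]
grip_width: 0.0098
gripper_force: 58.7
```

```bash
python3 m.py b; python3 - <<'E'
from h import *
# blue pixels relaxed, side view of the blue strip in both cams
for n in("scene","side"):
    p,im,d=grab(n); P=pts(p,d); b=im.astype(int)
    m=(b[...,2]>b[...,0]+25)&(b[...,2]>b[...,1]+15)&(P[...,0]>.45)&(P[...,0]<.7)&(P[...,1]>.17)&(P[...,1]<.26)&(P[...,2]>.07)&(d>0)
    q=P[m]; x=q[:,:2]@np.array([.977,-.212]); f=np.polyfit(x,q[:,2],1); print(n,len(q),-np.arctan(f[0]),x.min(),x.max(),q[:,2].min(),q[:,2].max(),np.argwhere(m).mean(0))
E
```

```text
9.725 [0.56646642 0.12494955 0.17346885] [-5.69013703  1.52331097 -6.29563577] 58.674960136413574
scene blue 4
scene red 59 angle 0.4338 z@ 0.1281 x 0.481 0.63 mean y 0.222
side blue 31 angle 0.4243 z@ 0.1386 x 0.49 0.563 mean y 0.203
side red 100 angle 0.4369 z@ 0.1224 x 0.485 0.64 mean y 0.214
scene 16 0.24793673109371137 0.4822459372801687 0.5031767713559928 0.14424809694024185 0.15570408144217623 [216.125  254.0625]
side 61 0.4145373898567918 0.4862693021838257 0.5665090115076975 0.11820606570502183 0.15637510277130784 [229.40983607 279.13114754]
```

View pics/scene_b.png

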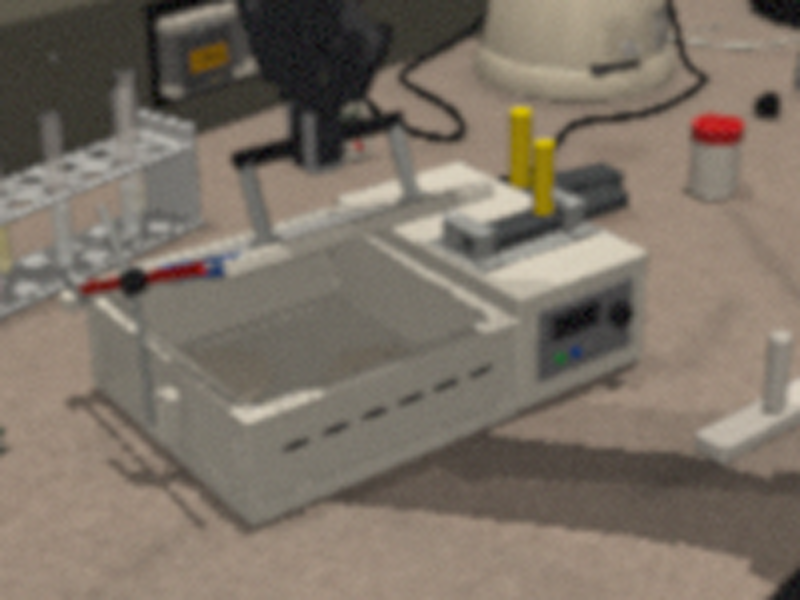

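The scene crop shows the blue edge at crop (215,265), right at the tip of the red arm (205,268). The knob is at the outer staple (543,175). I'll cross-check with the handle's height.

```bash
python3 - <<'E'
from h import *
ax=np.array([.977,-.212]); ay=np.array([.212,.977]); h0=np.array([.530,.131])
for n,b in(("scene",.0021),("side",.0036)):
    p,im,d=grab(n); P=pts(p,d); c=(P[...,:2]-h0)@np.array([ax,ay]).T
    m=(im.max(-1)<55)&(d>0)&(abs(P[...,2]-.192)<.016)&(abs(c[...,1])<.056)&(abs(c[...,1])>.018)&(abs(c[...,0]-.037)<.02)
    z=P[m][:,2]-b; x=np.median(c[m][:,0]); zz=np.median(z)
    print(n,m.sum(),"z",zz,"x",x,"theta from z",np.arcsin((zz-.077)/.1667)-.3236,"from x",np.arccos((.158-x)/.1667)-.3236)
s=bot.observe(); print(s["dq"].round(4))
E
```

```text
scene 99 z 0.1897153226821183 x 0.032892796238921065 theta from z 0.4189335665483981 from x 0.39838839903427714
side 32 z 0.18998000607506207 x 0.03403736627214684 theta from z 0.4210907982069394 from x 0.40871728358286663
[ 0.0018  0.0001  0.0007  0.0012 -0.0017  0.0007 -0.0018]
```

All the estimates put the lid at 0.40–0.435 rad, against 0.436 for the index. I'll nudge it up slightly and let it settle.

>>> arm_command(deltas=[0.8,-0.2,1.4,0,0,0,0,0,0,0,0,0,0,0,0,0,0,0,0,0,0,0,0,0,0,0,0,0])

```text
time_s: 10.9
position: [0.5681, 0.1246, 0.1755]
tool_rot: [[0.212, 0.977, -0.0], [0.977, -0.212, -0.0], [-0.0, -0.0, -1.0]]
wrist_force: [-5.5, 0.6, -3.9]
grip_width: 0.0095
gripper_force: 58.4
```

```bash
python3 m.py c; python3 -c "
from workcell import job
print(job.sign_off())"
```

```text
10.9 [0.56805822 0.12461132 0.17551911] [-5.50905779  0.62883108 -3.88515547] 58.409841656684875
scene blue 3
scene red 62 angle 0.4378 z@ 0.1291 x 0.481 0.633 mean y 0.222
side blue 34 angle 0.4291 z@ 0.14 x 0.492 0.56 mean y 0.203
side red 96 angle 0.4355 z@ 0.1222 x 0.484 0.64 mean y 0.214
the job is handed in; nothing more can be done
None
```

The job is handed in at about 11 s: the bolt is back at its outer stop and the fingers are holding the lid still at about 0.43 rad, against about 0.44 rad for the red index arm; the sign-off returned no verdict.

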